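Shut the parts crate's gate and drop its latch into the catch

TASK

The little front gate of the wooden parts crate stands open: lift its latch bar by the red knob, swing the gate shut with the bar passing over the striker, and let the bar drop fully home in the catch so that the gate stays shut on its own. Work gently by feel, never forcing the bar against the catch, and leave the things in and around the crate undisturbed.

Things in the scene. Friction and masses are not known exactly. Their poses are not given: they have to be found in the camera images.
- crate: Wooden open-topped parts crate, 240 x 300 x 110 mm, fixed to the table. Origin: centre of its underside, on the table. +z up; -x is the front with the gate, facing the robot; +y is the crate's left as the robot sees it. Four corner posts, none higher than 110 mm.
- gate_hinge (a point): Point on the gate's upright hinge axis, 75 mm above the table, at [-110, +120] mm in the crate's x, y. The gate leaf (210 mm long, 18 mm thick, top at 95 mm) runs from here to the crate's -y when shut; it swings only about the vertical.
- gate (a joint): Gate angle in rad: about 0 shut (leaf along the crate's -y), positive = open, swung out towards the robot (clockwise seen from above), range -0.09 to 0.9. Stiff hinge (stays where left). From 0.13 down a spring buffer behind the leaf's free end pushes it open again, with a force at the knob rising evenly to about 4.5 N at 0 and 6.5 N at -0.06.
- latch_bar (a joint): Angle of the latch bar on the gate in rad: 0 = level, fully dropped (lower stop); positive = free end lifted; upper stop at 0.32. It falls by its own weight (0.11 to 0.22 kg). A lift of 0.12 just clears the striker, 0.2 is ample.
- latch_pivot (a point): Pivot of the latch bar on the gate's front face: 100 mm from the hinge axis along the gate, 16 mm in front of the hinge axis, 75 mm above the table. The bar is a dark steel flat, 8 mm thick (across the gate), 20 mm high, running along the gate; its free end reaches 285 mm from the hinge axis, beyond the gate's edge. It turns about the gate's normal.
- knob (a point): Centre of the red ball knob, 24 mm across, on a stem on the latch bar, 85 mm towards the free end and 55 mm above the pivot with the bar level (130 mm above the table; 185 mm from the hinge axis along the gate). Nothing but its stem within 34 mm below. Best pinched from above, fingers closing along the gate's normal, so the ball can turn between them; turn the grip with the gate.
- catch: Steel catch on the outer face of the right front post; axes as the crate's. Origin level with the bar's axis, 271 mm from the hinge axis along the shut gate. Its U-shaped keeper (28 mm long in y) is screwed fast anywhere up to 14 mm forward or back in x; that offset is not measured, so the bar drops at a gate angle between -0.06 and 0.06, to be felt or seen. Keep every force on it under 15 N.
- striker_top (a point): Where the middle of the striker's top lies with the keeper in mid position: the keeper's blunt upstand towards the robot, 14 mm thick in x, 18 mm higher than the underside of a level bar. The bar has to go over it.
- seat_floor (a point): Where the seat's floor lies with the keeper in mid position: a slot open above, 12 mm wide in x, behind the striker. The bar belongs in here. Behind it stands a back wall, 62 mm higher than this floor: the bar cannot pass over it and stops against it, which can be felt.
- screw_carton: Bystander: open cardboard carton of screws, 62 x 82 x 90 mm, standing in the crate. Origin: centre of its underside.
- dowel_jar: Bystander: glass jar of dowels, 66 mm across, 71 mm high, standing in the crate. Origin: centre of its underside.
- tape_measure: Bystander: yellow tape measure, 66 x 86 x 38 mm, on the table right of the crate. Origin: centre of its underside.
- block_plane: Bystander: steel block plane, 50 x 169 x 51 mm, on the table left of the crate. Origin: centre of its underside.

How it is judged:
By the outcome, as a careful person would: the job done as asked, in the order asked, and still so for the second after the job is handed in, with the robot touching nothing.
It also fails if it takes over 58 s, if anything falls off the work surface, if the arm or the gripper's body presses on something with over 40 N, if the wrist force passes 120 N, or if a joint passes its speed limit or range.

ROBOT

A 6-joint arm with a two-finger parallel gripper is mounted at the origin on a cart in front of the work surface, level with it; the furniture and walls round the work are solid. World frame = base frame: x ahead of the robot, y to its left, z up, the work surface at z = 0. Lengths are in m, angles in rad, forces in N, time in s.
With the tool pointing down it reaches from about 0.375 to 0.9 m from the base axis. Payload 3.1 kg.
Tool frame: the origin (TCP) lies midway between the tips of the shut fingers; the grasp point (between the pads) lies 19 mm behind it; z points along the fingers, y is the line along which they close (so a half turn about z gives the same grasp; the last joint's range is limited). The gripper opens to 85 mm and grips with 20 to 120 N. Pads are 22 mm wide; open, the fingers measure 114 mm over their backs; the gripper's body (76 mm by 85 mm) begins 54 mm behind the grasp point. The pads swing forward as they close: fully open they stand 13 mm farther back than shut.
Start: joints at [-1.345, 0.527, 1.433, -0, 1.181, -0.178], TCP at [0.246, -0.575, 0.231] pointing down, gripper open.
Joint ranges: [-3.08, 3.08], [-0.75, 2.2], [0.22, 2.44], [-1.43, 4.57], [0, 2.65], [-2.85, 2.85]. Speed limits (rad/s): [2.79, 2.79, 3.14, 3.14, 3.14, 3.14].

INTERFACE

Orientations are given as a unit quaternion [x, y, z, w].
In Python, from station import manip gives the robot as it stands.
- The arm moves only by the tool step_arm, never from a script. Its argument "targets" is text: rows parted by semicolons, each of 4 numbers parted by spaces: the shift along the tool's x, y, z in mm, then the turn about the tool's z in degrees. A call has 1 to 12 rows; each row is the pose to reach, as a shift and turn from the pose commanded when the call began, along the tool's axes at that moment; what a row does not reach only later rows make up. A row lasts 1/10 s, in which the tool goes at most 50 mm and 8.59 degrees, less where a joint would pass 70% of its speed; a pose out of reach is approached as far as the arm can. A call with a gripper value outside its range is refused whole. "gripper" is the closure, from 0 (fully open) to 1 (shut), set as the call begins (left out, the last holds). The fingers move at their own pace and stop on an object; "squeeze" is the grip in N (left out, the last holds). Time passes only in rows, so rows that repeat a pose let the fingers close. It gives the time, the measured TCP pose, the force, the opening and the grip force at its end, in the units of the state.
- manip.sense(): the state, without advancing time (a new reading comes with each control period).
- manip.snapshot(name): name is "scene" or "side" or "wrist"; returns the picture (384x512x3 uint8, red, green, blue); there is no depth.
- manip.get_calibration(name): a dict with "fov_y" (degrees; the focal length in pixels is half the picture's height over the tangent of half this angle, whatever the lens; pixels are square), "cx", "cy" (the principal point, pixels), "extrinsics" (4x4, takes a point from camera to world coordinates); the wrist camera has in their place "tool_from_camera" (4x4, takes a point from camera to tool coordinates, whose origin is the TCP and whose axes are the flange's). Camera axes: x right, y down, z forward; pixel columns grow to the right and rows downward; lengths in m; the calibration is good to about 2 mm. A picture is of the moment at which its call begins: read the wrist's pose just before it. get_calibration takes no time and is no camera call.
- manip.sign_off(): hands the job in; it is judged then, once.
Trained networks look in the newest picture that a camera, given by its name, has taken for a name from the list of things; names that differ only in an ending like _2 or _b are one class to them, and where a whole thing is asked for, a point or a joint stands for the part that bears it (a point fixed in the world has none). Each returns a list of dicts, best first, with "p" (0 to 1); they miss things now and then, are a little off and sometimes report something else, mostly with a low value. They report only what shows in the picture. A call takes as long as a camera call.
- manip.recognise(camera, query): "position" ([column, row] in pixels, amid what is visible of it).
- manip.masks_of(camera, query): "pixels" (384x512 bool, what is visible of it) and "position" ([column, row] in pixels, amid what is visible of it).
- manip.mark_of(camera, query): "position" ([column, row] in pixels: a listed point, or the origin of a listed thing).
The state is a dict: "t": time; "q": joint angles; "qd": joint speeds; "tau": joint torques, N m; "tcp_pos": TCP position; "tool_rot": TCP orientation; "force": force on the tool from outside, world axes, zero at the start; "ft_torque": the same for the moment, N m; "finger_gap": opening from 0.0 (shut) to 1.0 (fully open); "gripper_force": force on a finger pad.
Only numpy, scipy, OpenCV 4.12 (cv2) and the standard library are available. Lean on these libraries where they do the work, as an engineer would, in place of code of your own. Each camera call takes 0.05 s, during which the arm holds its last target. There are 200 camera calls.

## Working session

There is one attempt and no reset: what is moved stays moved. The work goes in short steps, Python scripts to look and compute and a tool call to move; the robot and the scene stay as the last step left them, time stands still between calls to the robot, and variables do not carry over. Pictures are saved under pics/ and viewed, at most 10 in all, crops included, and the job is handed in when it is done.

Besides the shell and the picture viewer there is one more tool, called after ">>>" as a command line: name --argument value ..., lists and objects as JSON in quotes. step_arm: Moves the arm, as the interface text tells. Its arguments: {"type":"object","properties":{"targets":{"type":"string"},"gripper":{"type":"number"},"squeeze":{"type":"number"}},"required":["targets"]}

```bash
mkdir -p pics; cat > h.py <<'E'
import numpy as np, cv2
from station import manip
from scipy.spatial.transform import Rotation as R
def K(c):
    f=192/np.tan(np.radians(c['fov_y'])/2); return f,c['cx'],c['cy']
def cam(name,s=None):
    c=manip.get_calibration(name)
    if name=='wrist':
        s=s or manip.sense(); T=np.eye(4);T[:3,:3]=R.from_quat(s['tool_rot']).as_matrix();T[:3,3]=s['tcp_pos']
        E=T@np.array(c['tool_from_camera'])
    else: E=np.array(c['extrinsics'])
    return K(c),E
def ray(C,px):
    (f,cx,cy),E=C; d=E[:3,:3]@np.array([(px[0]-cx)/f,(px[1]-cy)/f,1]); return E[:3,3],d/np.linalg.norm(d)
def onz(C,px,z):
    o,d=ray(C,px); return o+d*(z-o[2])/d[2]
def tri(rs):
    A=0;b=0
    for o,d in rs:
        P=np.eye(3)-np.outer(d,d);A=A+P;b=b+P@o
    return np.linalg.solve(A,b)
def proj(C,p):
    (f,cx,cy),E=C; q=np.linalg.inv(E)@np.append(p,1); return np.array([cx+f*q[0]/q[2],cy+f*q[1]/q[2]])
def save(n,im): cv2.imwrite('pics/'+n+'.png',im[:,:,::-1])
E
cat > a.py <<'E'
from h import *
np.set_printoptions(precision=4,suppress=True)
s=manip.sense();print(s['t'],s['tcp_pos'],s['tool_rot'],s['force'])
ims=[]
for n in ['scene','side']:
    im=manip.snapshot(n);ims.append(im);C=cam(n);print(n,C[1][:3,3],C[0])
    for q,z in [('crate',0),('gate_hinge',.075),('latch_pivot',.075),('knob',.13),('catch',.075),('striker_top',.083),('seat_floor',.065),('tape_measure',0),('block_plane',0)]:
        r=manip.mark_of(n,q)
        for x in r[:2]: print(q,x['p'].__round__(2),np.round(x['position'],1),onz(C,x['position'],z))
save('both',np.vstack(ims)[:, :]); 
save('b2',cv2.resize(np.hstack(ims),(800,300)))
E
python3 a.py; sed -n 1,5p /dev/null
```

```text
0.0 [ 0.2454 -0.574   0.2303] [ 0.9797  0.2005 -0.     -0.0011] [-0.9454  0.0577 -0.0667]
scene [-0.1668  0.5586  0.775 ] (np.float64(390.50700385738605), 255.02745089977162, 191.8583940573579)
crate 0.95 [257.1 201.6] [ 0.6809 -0.0776  0.    ]
gate_hinge 0.77 [236.4 212.5] [0.59   0.0653 0.075 ]
latch_pivot 0.81 [270.4 216.1] [ 0.5197 -0.0057  0.075 ]
knob 0.58 [298.9 201.2] [ 0.4731 -0.0684  0.13  ]
catch 0.79 [318.2 193.7] [ 0.5231 -0.1981  0.075 ]
striker_top 0.66 [233.3 200.6] [0.6352 0.0462 0.083 ]
striker_top 0.56 [317.5 194.7] [ 0.5126 -0.1839  0.083 ]
seat_floor 0.63 [315.9 197.3] [ 0.5227 -0.1892  0.065 ]
block_plane 0.72 [133.  295.9] [0.5361 0.4132 0.    ]
side [0.4888 0.8189 0.9235] (np.float64(384.6121176210215), 251.13868576713637, 192.24720099494195)
crate 0.79 [232.2 206.6] [ 0.6825 -0.0852  0.    ]
crate 0.38 [284.2 175.5] [ 0.5174 -0.2656  0.    ]
gate_hinge 0.68 [251.9 224.8] [0.5964 0.0572 0.075 ]
latch_pivot 0.56 [279.5 207.4] [ 0.5202 -0.024   0.075 ]
knob 0.78 [293.9 183.6] [ 0.4812 -0.0775  0.13  ]
catch 0.55 [280.5 173.2] [ 0.5284 -0.1883  0.075 ]
striker_top 0.5 [221.8 190.9] [ 0.7099 -0.0709  0.083 ]
striker_top 0.44 [287.4 170.9] [ 0.5055 -0.1933  0.083 ]
seat_floor 0.58 [280.7 172.1] [ 0.5285 -0.2061  0.065 ]
tape_measure 0.47 [293.1 186.5] [ 0.4822 -0.2085  0.    ]
block_plane 0.78 [265.2 359.6] [0.5209 0.4182 0.    ]
```

View pics/b2.png

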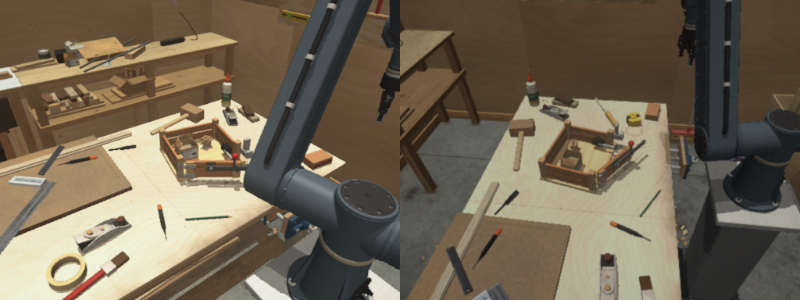

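```bash
cat > b.py <<'E'
from h import *
np.set_printoptions(precision=4,suppress=True)
A,B=cam('scene'),cam('side')
m={'hinge':((236.4,212.5),(251.9,224.8)),'pivot':((270.4,216.1),(279.5,207.4)),'knob':((298.9,201.2),(293.9,183.6)),'catch':((318.2,193.7),(280.5,173.2)),'floor':((315.9,197.3),(280.7,172.1)),'crate':((257.1,201.6),(232.2,206.6))}
for k,(a,b) in m.items(): print(k,tri([ray(A,a),ray(B,b)]))
E
python3 b.py; python3 -c "
from h import *
print(manip.get_calibration('wrist'))"
```

```text
hinge [0.5959 0.0593 0.0722]
pivot [ 0.5189 -0.0089  0.0812]
knob [ 0.4809 -0.0779  0.1251]
catch [ 0.5291 -0.2029  0.0665]
floor [ 0.5278 -0.1978  0.0646]
crate [ 0.6814 -0.0796  0.0019]
{'fov_y': 70.77456666154613, 'cx': 261.4075579869796, 'cy': 189.84679799115617, 'tool_from_camera': array([[ 6.48357006e-04, -9.50933908e-01, -3.09393411e-01,
         8.04422124e-02],
       [ 9.99999667e-01,  4.63150891e-04,  6.72059895e-04,
         2.92865783e-04],
       [-4.95788708e-04, -3.09393744e-01,  9.50933891e-01,
        -1.41928528e-01],
       [ 0.00000000e+00,  0.00000000e+00,  0.00000000e+00,
         1.00000000e+00]])}
```

>>> step_arm --targets "34 -30 0 -3; 68 -61 0 -6; 102 -91 0 -9; 137 -122 0 -12; 171 -152 0 -15; 205 -183 0 -18; 239 -213 0 -21; 273 -244 0 -24; 308 -274 0 -27; 342 -305 0 -29; 376 -335 0 -31; 410 -366 0 -31" --gripper 0.2 --squeeze 20

```text
t: 2.2
tcp_pos: [0.4796, -0.0754, 0.2317]
tool_rot: [0.89, 0.455, 0.0, 0.0]
force: [0.4, -1.0, -0.3]
finger_gap: 0.804
gripper_force: 0.0
```

>>> step_arm --targets "0 0 0 0; 0 0 0 0"

```text
t: 2.4
tcp_pos: [0.4791, -0.0761, 0.2314]
tool_rot: [0.89, 0.457, -0.0, 0.0]
force: [-0.0, 0.6, -0.3]
finger_gap: 0.801
gripper_force: 0.0
```

```bash
cat > c.py <<'E'
from h import *
import sys
np.set_printoptions(precision=4,suppress=True)
s=manip.sense();e=R.from_quat(s['tool_rot']).as_matrix()
print(s['t'],s['tcp_pos'],'xang',np.degrees(np.arctan2(e[1,0],e[0,0])),e[:,2],s['force'],s['finger_gap'],s['gripper_force'])
im=manip.snapshot('wrist');save('w'+sys.argv[1],im);C=cam('wrist',s)
for q,z in [('gate_hinge',.075),('latch_pivot',.075),('knob',.13),('catch',.075),('striker_top',.083),('seat_floor',.065)]:
    for x in manip.mark_of('wrist',q)[:2]: print(q,x['p'].__round__(2),np.round(x['position'],1),onz(C,x['position'],z))
print('tcp px',proj(C,s['tcp_pos']))
for n in ['scene','side']:
    manip.snapshot(n)
    for q,z in [('knob',.13),('catch',.075)]:
        for x in manip.mark_of(n,q)[:1]: print(n,q,x['p'].__round__(2),np.round(x['position'],1),onz(cam(n),x['position'],z))
E
python3 c.py 1
```

```text
2.4 [ 0.4791 -0.0761  0.2314] xang 54.32335873231363 [ 0.0001 -0.0005 -1.    ] [-0.0283  0.6109 -0.2551] 0.8010336031954738 0.0
latch_pivot 0.92 [261.5 105.7] [ 0.5244 -0.0148  0.075 ]
knob 0.9 [262.4 192.2] [ 0.4798 -0.0784  0.13  ]
catch 0.73 [351.  233.3] [ 0.5265 -0.2001  0.075 ]
catch 0.26 [397.9   9. ] [ 0.6814 -0.019   0.075 ]
striker_top 0.93 [342.4 240. ] [ 0.5137 -0.1968  0.083 ]
seat_floor 0.9 [344.2 229.5] [ 0.5222 -0.1968  0.065 ]
tcp px [259.945  244.4257]
scene knob 0.53 [299.9 199.6] [ 0.4773 -0.0758  0.13  ]
side knob 0.78 [294.4 183.7] [ 0.4797 -0.0772  0.13  ]
side catch 0.71 [283.4 169.3] [ 0.5199 -0.2101  0.075 ]
```

View pics/w1.png

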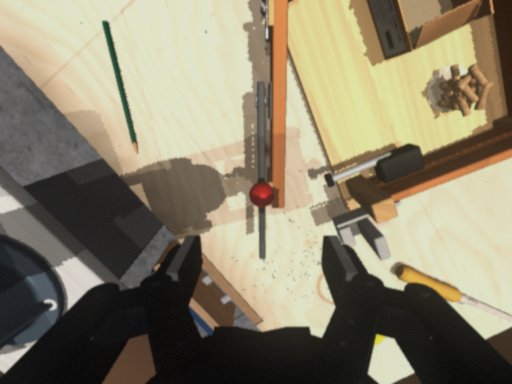

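>>> step_arm --targets "-1 1.5 25 0; -1 1.5 55 0; -1 1.5 85 0; -1 1.5 105 0; -1 1.5 116 0; -1 1.5 120 0; -1 1.5 120 0; -1 1.5 120 0"

```text
t: 3.85
tcp_pos: [0.4802, -0.079, 0.1121]
tool_rot: [0.89, 0.455, 0.001, 0.001]
force: [-0.9, 0.6, 1.0]
finger_gap: 0.802
gripper_force: 0.0
```

```bash
python3 c.py 2
```

```text
3.85 [ 0.4802 -0.079   0.1121] xang 54.14333880459223 [ 0.0018 -0.0007 -1.    ] [-0.8952  0.5513  1.0186] 0.8023437233911761 0.0
latch_pivot 0.83 [256.5 100.8] [ 0.5258 -0.0122  0.075 ]
knob 0.87 [254.3 261.4] [ 0.4778 -0.0773  0.13  ]
catch 0.65 [393.2 298.5] [ 0.5258 -0.1982  0.075 ]
seat_floor 0.82 [384.2 286.8] [ 0.5251 -0.1935  0.065 ]
seat_floor 0.24 [392.7 300.3] [ 0.5245 -0.2099  0.065 ]
tcp px [259.9484 244.4279]
scene knob 0.64 [299.7 202.2] [ 0.4682 -0.0671  0.13  ]
scene catch 0.59 [255.9 202. ] [ 0.5993 -0.0119  0.075 ]
side knob 0.73 [297.2 183.2] [ 0.4712 -0.0805  0.13  ]
side catch 0.42 [281.2 172.3] [ 0.5263 -0.1933  0.075 ]
```

View pics/w2.png

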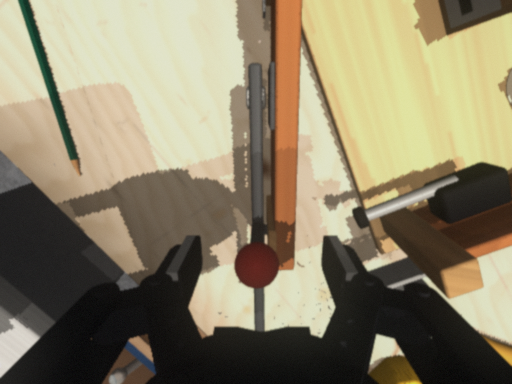

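>>> step_arm --targets "0 -1.5 0 0; 0 -1.5 0 0; 0 -1.5 0 0; 0 -1.5 0 0; 0 -1.5 0 0; 0 -1.5 0 0; 0 -1.5 0 0; 0 -1.5 0 0; 0 -1.5 0 0; 0 -1.5 0 0" --gripper 1 --squeeze 30

```text
t: 5.5
tcp_pos: [0.4782, -0.0779, 0.1114]
tool_rot: [0.89, 0.455, -0.0, 0.0]
force: [-1.0, 0.3, 3.1]
finger_gap: 0.256
gripper_force: 29.3
```

>>> step_arm --targets "2 0 -3 0; 4 0 -5.5 0; 6 0 -8.2 0; 8 0 -10.8 0; 10 0 -13 0; 12.5 0 -15.8 0; 14 0 -17.2 0; 14 0 -17.2 0; 14 0 -17.2 0"

```text
t: 6.4
tcp_pos: [0.4866, -0.0664, 0.1285]
tool_rot: [0.89, 0.455, 0.0, 0.0]
force: [-1.0, -1.1, -3.2]
finger_gap: 0.257
gripper_force: 29.4
```

```bash
python3 c.py 3
```

```text
6.4 [ 0.4866 -0.0664  0.1285] xang 54.14913386654565 [ 0.0003  0.     -1.    ] [-1.0495 -1.064  -3.1898] 0.2570403293346506 29.439090192317963
latch_pivot 0.87 [261.  119.3] [ 0.5272 -0.0112  0.075 ]
latch_pivot 0.46 [397.7 372.3] [ 0.4953 -0.2831  0.075 ]
knob 0.72 [258.6 263. ] [ 0.4791 -0.0754  0.13  ]
catch 0.83 [383.5 302.3] [ 0.5232 -0.2008  0.075 ]
catch 0.35 [432.   80.5] [ 0.6352 -0.058   0.075 ]
seat_floor 0.8 [376.  289.7] [ 0.5237 -0.1946  0.065 ]
seat_floor 0.16 [396.6 372.9] [ 0.492  -0.2976  0.065 ]
tcp px [259.946  244.4265]
side knob 0.59 [292.1 180.7] [ 0.4874 -0.0906  0.13  ]
side catch 0.55 [282.7 169.2] [ 0.5223 -0.2104  0.075 ]
```

View pics/w3.png

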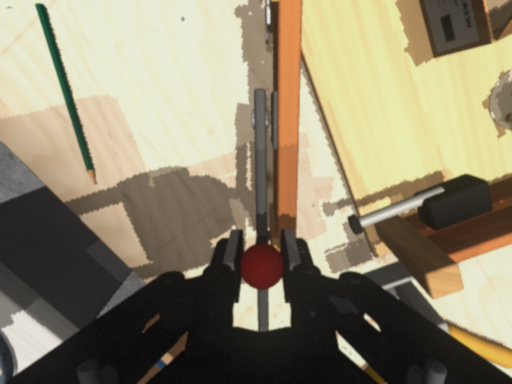

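>>> step_arm --targets "-0.2 3 0 -1; -0.5 6 0 -2; -0.6 9 0 -3; -0.7 12 0 -4; -0.7 15 0 -5; -0.7 18 0 -6; -0.7 21 0 -7; -0.6 24 0 -8; -0.4 27 0 -9; -0.2 29.9 0 -10; 0.1 32.9 0 -11; 0.4 35.9 0 -12"

```text
t: 8.25
tcp_pos: [0.5159, -0.087, 0.1283]
tool_rot: [0.838, 0.546, 0.0, -0.0]
force: [1.5, 4.9, -9.1]
finger_gap: 0.257
gripper_force: 29.7
```

```bash
python3 c.py 4
```

```text
8.25 [ 0.5159 -0.087   0.1283] xang 66.2082777302454 [-0.0003  0.0007 -1.    ] [ 1.5403  4.9116 -9.1233] 0.25685078839258196 29.676728546619415
latch_pivot 0.65 [261.1 118.5] [ 0.5443 -0.0242  0.075 ]
knob 0.7 [260.6 263.2] [ 0.5115 -0.098   0.13  ]
knob 0.29 [444.6  30. ] [ 0.6383 -0.0193  0.13  ]
catch 0.3 [442.3  27.4] [ 0.6724 -0.0193  0.075 ]
tcp px [259.7474 244.1357]
side knob 0.68 [284.9 176. ] [ 0.511  -0.1107  0.13  ]
side catch 0.43 [281.4 170.1] [ 0.5264 -0.2051  0.075 ]
```

View pics/w4.png

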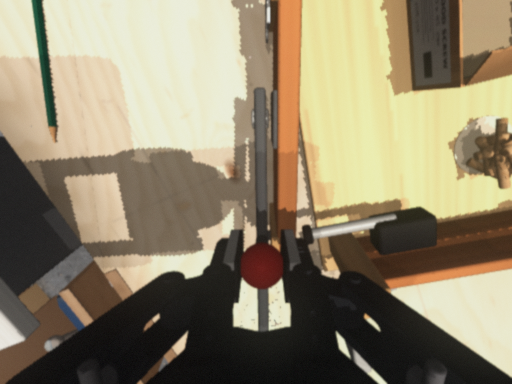

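>>> step_arm --targets "0.5 0 0.5 0; 1 0 1 0; 1 0 1 0; 1 0 1 0"

```text
t: 9.3
tcp_pos: [0.5162, -0.0871, 0.128]
tool_rot: [0.838, 0.546, -0.0, 0.001]
force: [-1.4, -1.4, -1.4]
finger_gap: 0.258
gripper_force: 30.2
```

>>> step_arm --targets "-0.1 2 0 -0.7; -0.2 4 0 -1.3; -0.3 6 0 -2; -0.3 8 0 -2.7; -0.35 10 0 -3.3; -0.35 12 0 -4; -0.3 14 0 -4.7; -0.3 16 0 -5.3; -0.2 18 0 -6; -0.1 20 0 -6.7; 0 21 0 -7; 0 21 0 -7"

```text
t: 10.5
tcp_pos: [0.5349, -0.0957, 0.1278]
tool_rot: [0.803, 0.596, -0.001, 0.0]
force: [-5.0, -4.6, 1.9]
finger_gap: 0.258
gripper_force: 30.5
```

```bash
python3 c.py 5; python3 - <<'E'
from h import *
im=manip.snapshot('wrist'); s=manip.snapshot('scene'); d=manip.snapshot('side')
cr=lambda a,x,y:cv2.resize(a[y-40:y+50,x-60:x+60],(400,300),interpolation=cv2.INTER_CUBIC)
save('m5',np.vstack([np.hstack([cv2.resize(im,(400,300)),cr(im,340,290)]),np.hstack([cr(s,305,190),cr(d,283,172)])]))
E
```

```text
10.5 [ 0.5349 -0.0957  0.1278] xang 73.20722361918813 [-0.0014 -0.0014 -1.    ] [-4.975  -4.6389  1.9354] 0.2578850644302985 30.45567959547043
gate_hinge 0.66 [433.1  51.3] [ 0.6745 -0.022   0.075 ]
latch_pivot 0.97 [261.8 120.4] [ 0.5556 -0.0316  0.075 ]
knob 0.76 [262.2 261.9] [ 0.5332 -0.1065  0.13  ]
knob 0.37 [284.1 317.9] [ 0.5348 -0.1504  0.13  ]
catch 0.89 [283.6 316.3] [ 0.5253 -0.2002  0.075 ]
striker_top 0.6 [270.9 324.9] [ 0.5137 -0.1985  0.083 ]
seat_floor 0.85 [279.7 303.8] [ 0.5239 -0.1946  0.065 ]
tcp px [259.6627 243.9535]
side knob 0.54 [279.2 177.2] [ 0.5285 -0.1031  0.13  ]
side catch 0.56 [280.5 174.1] [ 0.528  -0.1835  0.075 ]
```

View pics/m5.png

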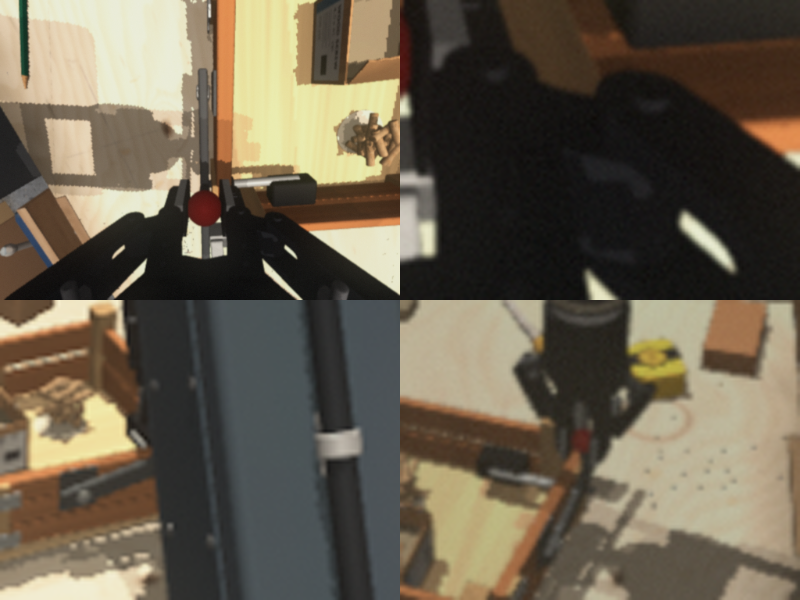

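>>> step_arm --targets "-0.5 0 -0.3 0; -0.9 1 -0.5 -0.3; -1 2 -0.5 -0.7; -1.1 3 -0.5 -1; -1.1 3 -0.5 -1; -1.1 3 -0.5 -1"

```text
t: 11.9
tcp_pos: [0.5374, -0.0967, 0.1278]
tool_rot: [0.798, 0.603, -0.001, -0.0]
force: [-4.2, -3.7, 0.8]
finger_gap: 0.254
gripper_force: 30.3
```

```bash
cat > f.py <<'E'
from h import *
s=manip.sense();e=R.from_quat(s['tool_rot']).as_matrix()
print(round(s['t'],2),np.round(np.array(s['tcp_pos'])*1e3,1),'xang',np.degrees(np.arctan2(e[1,0],e[0,0])).round(2),'F tool',np.round(e.T@np.array(s['force']),1),s['finger_gap'],s['gripper_force'])
E
python3 f.py
```

```text
11.9 [537.4 -96.7 127.8] xang 74.18 F tool [-4.8 -3.1 -0.8] 0.25421577593508293 30.327597856521606
```

>>> step_arm --targets "-0.5 0 -0.3 0; -0.8 0 -0.4 0; -0.9 1 -0.4 -0.3; -1 2 -0.4 -0.7; -1.1 3 -0.4 -1; -1.1 3 -0.4 -1; -1.1 3 -0.4 -1"

```text
t: 12.6
tcp_pos: [0.5401, -0.0979, 0.1279]
tool_rot: [0.793, 0.61, -0.0, -0.001]
force: [-2.9, 2.8, -5.7]
finger_gap: 0.255
gripper_force: 29.9
```

```bash
python3 f.py
```

```text
12.6 [540.1 -97.9 127.9] xang 75.13 F tool [ 1.9 -3.5  5.7] 0.2549442778201711 29.94640678167343
```

>>> step_arm --targets "0.3 0.7 0.3 -0.2; 0.2 1.5 0.3 -0.5; 0.2 2.2 0.3 -0.7; 0.1 3 0.3 -1; 0.1 3 0.3 -1; 0.1 3 0.3 -1"

```text
t: 13.2
tcp_pos: [0.5431, -0.099, 0.1279]
tool_rot: [0.787, 0.617, -0.0, -0.0]
force: [-3.4, 3.0, -6.4]
finger_gap: 0.259
gripper_force: 30.0
```

```bash
python3 f.py
```

```text
13.2 [543.1 -99.  127.9] xang 76.14 F tool [ 2.1 -4.   6.4] 0.25888274382652254 29.962664544582367
```

>>> step_arm --targets "0.2 0.5 0.4 -0.2; 0.2 1 0.5 -0.3; 0.2 1.5 0.5 -0.5; 0.2 1.5 0.5 -0.5; 0.2 1.5 0.5 -0.5"

```text
t: 13.7
tcp_pos: [0.5446, -0.0996, 0.1277]
tool_rot: [0.784, 0.62, -0.0, -0.0]
force: [-5.4, 2.3, -3.8]
finger_gap: 0.256
gripper_force: 30.1
```

```bash
python3 f.py
```

```text
13.7 [544.6 -99.6 127.7] xang 76.65 F tool [ 1.  -5.8  3.8] 0.2560151633955569 30.0664284825325
```

>>> step_arm --targets "-0.1 0.5 0.2 -0.2; -0.1 1 0.3 -0.3; -0.1 1.5 0.3 -0.5; -0.1 1.5 0.3 -0.5; -0.1 1.5 0.3 -0.5"

```text
t: 14.2
tcp_pos: [0.5459, -0.1002, 0.1275]
tool_rot: [0.782, 0.624, -0.001, -0.0]
force: [-4.4, 2.0, -3.6]
finger_gap: 0.255
gripper_force: 30.1
```

```bash
python3 f.py
```

```text
14.2 [ 545.9 -100.2  127.5] xang 77.16 F tool [ 1.  -4.8  3.6] 0.25518476939016316 30.119321644306183
```

>>> step_arm --targets "-0.1 0.5 0.1 -0.2; -0.1 1 0.1 -0.3; -0.1 1 0.1 -0.3; -0.1 1 0.1 -0.3"

```text
t: 14.6
tcp_pos: [0.5467, -0.1006, 0.1273]
tool_rot: [0.78, 0.626, -0.001, -0.0]
force: [-6.4, 0.9, -3.1]
finger_gap: 0.257
gripper_force: 30.1
```

```bash
python3 f.py
```

```text
14.6 [ 546.7 -100.6  127.3] xang 77.46 F tool [-0.6 -6.4  3.1] 0.25708528615434384 30.145896077156067
```

>>> step_arm --targets "-0.1 0.5 0.1 -0.2; -0.1 1 0.1 -0.3; -0.1 1 0.1 -0.3; -0.1 1 0.1 -0.3"

```text
t: 15.0
tcp_pos: [0.5475, -0.1009, 0.1273]
tool_rot: [0.778, 0.628, -0.001, -0.0]
force: [-6.0, 0.8, -3.6]
finger_gap: 0.256
gripper_force: 30.2
```

```bash
python3 f.py
```

```text
15.0 [ 547.5 -100.9  127.3] xang 77.77 F tool [-0.5 -6.   3.6] 0.2559997266939566 30.160351395606995
```

>>> step_arm --targets "-0.1 0.5 0.1 -0.2; -0.1 1 0.1 -0.3; -0.1 1 0.1 -0.3; -0.1 1 0.1 -0.3"

```text
t: 15.4
tcp_pos: [0.5484, -0.1012, 0.1271]
tool_rot: [0.777, 0.63, -0.001, -0.0]
force: [-5.2, 1.2, -3.2]
finger_gap: 0.255
gripper_force: 30.2
```

```bash
python3 f.py
```

```text
15.4 [ 548.4 -101.2  127.1] xang 78.07 F tool [ 0.1 -5.3  3.2] 0.2547981338985821 30.173765122890472
```

>>> step_arm --targets "-0.1 0.5 0 -0.2; -0.1 1 0 -0.3; -0.1 1 0 -0.3; -0.1 1 0 -0.3"

```text
t: 15.8
tcp_pos: [0.5491, -0.1015, 0.1271]
tool_rot: [0.775, 0.632, -0.001, -0.001]
force: [-6.7, 1.8, -2.9]
finger_gap: 0.256
gripper_force: 30.2
```

```bash
python3 f.py
```

```text
15.8 [ 549.1 -101.5  127.1] xang 78.37 F tool [ 0.4 -6.9  2.9] 0.25591160977110805 30.18510729074478
```

>>> step_arm --targets "-0.1 0.5 0 -0.2; -0.1 1 0 -0.3; -0.1 1 0 -0.3; -0.1 1 0 -0.3"

```text
t: 16.2
tcp_pos: [0.55, -0.1018, 0.1271]
tool_rot: [0.773, 0.634, -0.001, -0.001]
force: [-7.0, 1.0, -2.8]
finger_gap: 0.257
gripper_force: 30.2
```

```bash
python3 f.py; python3 - <<'E'
from h import *
im=manip.snapshot('wrist')
print([ (x['p'],x['position']) for x in manip.mark_of('wrist','catch')])
save('m6',cv2.resize(im[220:370,190:390],(800,600),interpolation=cv2.INTER_CUBIC))
E
```

```text
16.2 [ 550.  -101.8  127.1] xang 78.67 F tool [-0.4 -7.1  2.9] 0.2569820353441148 30.185312032699585
[(0.69, [256.4, 316.8])]
```

View pics/m6.png

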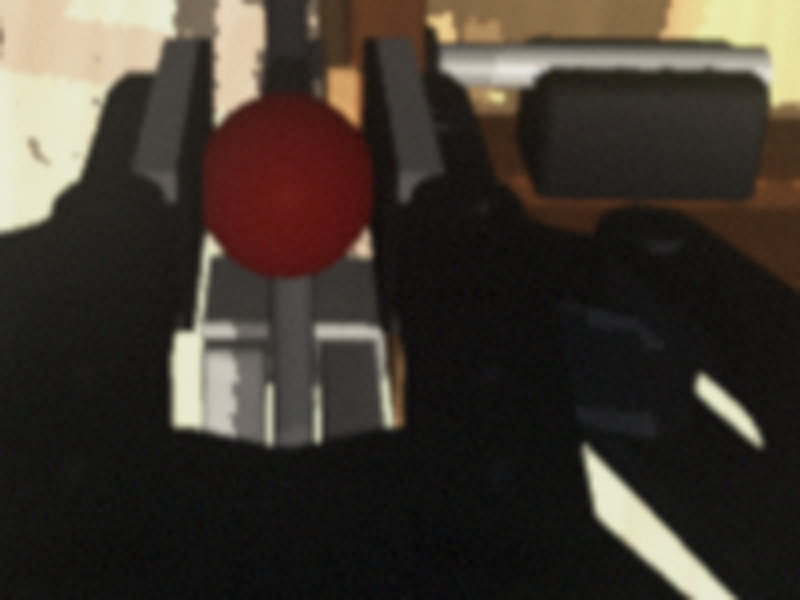

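>>> step_arm --targets "0 -0.7 0 0; -1 -0.7 1.2 0; -2.2 -0.7 2.5 0; -3.4 -0.7 3.7 0; -4.5 -0.7 5 0; -5.6 -0.7 6.3 0; -6.7 -0.7 7.6 0; -6.7 -0.7 7.6 0; -6.7 -0.7 7.6 0"

```text
t: 17.2
tcp_pos: [0.5484, -0.1081, 0.1196]
tool_rot: [0.774, 0.634, -0.001, -0.001]
force: [-7.1, 2.8, -1.7]
finger_gap: 0.254
gripper_force: 30.2
```

```bash
python3 f.py; python3 - <<'E'
from h import *
im=manip.snapshot('wrist')
save('m7',cv2.resize(im[220:370,190:390],(800,600),interpolation=cv2.INTER_CUBIC))
E
```

```text
17.2 [ 548.4 -108.1  119.6] xang 78.64 F tool [ 1.3 -7.5  1.8] 0.25449515038938025 30.21749049425125
```

View pics/m7.png

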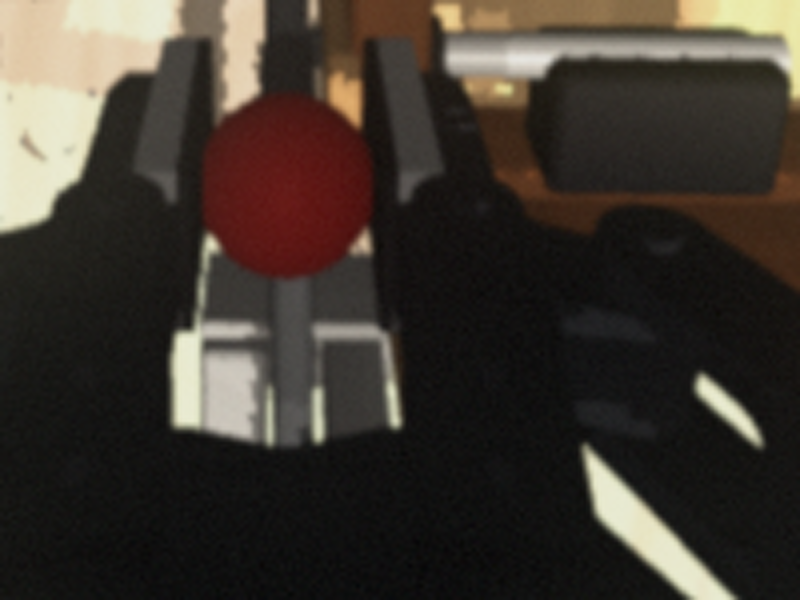

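>>> step_arm --targets "-0.6 0 0.8 0; -1.2 0 1.6 0; -1.8 0 2.4 0; -2.4 0 3.2 0; -3 0 4 0; -3 0 4 0"

```text
t: 17.85
tcp_pos: [0.5479, -0.111, 0.1157]
tool_rot: [0.774, 0.634, -0.001, -0.0]
force: [-6.4, 2.2, -1.3]
finger_gap: 0.254
gripper_force: 30.3
```

```bash
python3 f.py
```

```text
17.85 [ 547.9 -111.   115.7] xang 78.64 F tool [ 0.9 -6.7  1.3] 0.25385211237917005 30.254249274730682
```

>>> step_arm --targets "-0.6 0 0.8 0; -1.2 0 1.7 0; -1.8 0 2.5 0; -2.3 0 3.3 0; -2.6 0 3.8 0; -2.6 0 3.8 0"

```text
t: 18.45
tcp_pos: [0.5475, -0.1135, 0.112]
tool_rot: [0.774, 0.634, -0.0, -0.0]
force: [-5.2, 1.6, -1.3]
finger_gap: 0.258
gripper_force: 30.3
```

```bash
python3 f.py
```

```text
18.45 [ 547.5 -113.5  112. ] xang 78.63 F tool [ 0.6 -5.5  1.3] 0.25780332072327716 30.28710186481476
```

>>> step_arm --targets "-0.3 0 0.4 0; -0.6 0 0.8 0; -0.8 0 1.1 0; -0.8 0 1.1 0"

```text
t: 18.85
tcp_pos: [0.5478, -0.1139, 0.1115]
tool_rot: [0.774, 0.634, 0.0, -0.0]
force: [-5.7, 3.8, 2.3]
finger_gap: 0.255
gripper_force: 30.5
```

```bash
python3 f.py
```

```text
18.85 [ 547.8 -113.9  111.5] xang 78.62 F tool [ 2.6 -6.4 -2.3] 0.2554193574834575 30.45968860387802
```

>>> step_arm --targets "0 -0.4 -0.3 0; 0 -0.8 -0.3 0; 0 -1.2 -0.3 0.2; 0 -1.6 -0.3 0.3; 0 -1.6 -0.3 0.3"

```text
t: 19.35
tcp_pos: [0.5465, -0.1136, 0.1116]
tool_rot: [0.775, 0.631, 0.0, 0.0]
force: [-4.8, 4.6, -0.4]
finger_gap: 0.254
gripper_force: 30.3
```

```bash
python3 f.py
```

```text
19.35 [ 546.5 -113.6  111.6] xang 78.31 F tool [ 3.5 -5.7  0.4] 0.2540350468275231 30.31339019536972
```

>>> step_arm --targets "-0.3 -0.4 0 0.1; -0.3 -0.8 0 0.2; -0.3 -0.8 0 0.2; -0.3 -0.8 0 0.2"

```text
t: 19.75
tcp_pos: [0.5465, -0.1136, 0.1116]
tool_rot: [0.777, 0.63, 0.001, 0.001]
force: [-3.4, 5.6, -1.8]
finger_gap: 0.259
gripper_force: 30.2
```

```bash
python3 f.py
```

```text
19.75 [ 546.5 -113.6  111.6] xang 78.1 F tool [ 4.7 -4.5  1.8] 0.25911335280807263 30.233007073402405
```

>>> step_arm --targets "0.5 -0.3 0 0; 0.7 -0.7 0 0; 0.7 -0.7 0 0; 0.7 -0.7 0 0"

```text
t: 20.15
tcp_pos: [0.5464, -0.1136, 0.1116]
tool_rot: [0.776, 0.63, 0.001, 0.001]
force: [-1.1, 3.6, 0.5]
finger_gap: 0.253
gripper_force: 30.3
```

```bash
python3 f.py
```

```text
20.15 [ 546.4 -113.6  111.6] xang 78.12 F tool [ 3.3 -1.8 -0.5] 0.25346292928305825 30.311313271522522
```

>>> step_arm --targets "0 0 0 0; 0 0 0 0; 0 0 0 0; 0 0 0 0; 0 0 0 0; 0 0 0 0; 0 0 0 0" --gripper 0.45

```text
t: 20.85
tcp_pos: [0.5449, -0.1132, 0.1108]
tool_rot: [0.776, 0.63, 0.0, 0.0]
force: [-0.1, -0.3, 0.6]
finger_gap: 0.549
gripper_force: 0.0
```

```bash
python3 f.py
```

```text
20.85 [ 544.9 -113.2  110.8] xang 78.14 F tool [-0.3  0.  -0.6] 0.5493254474409845 0.0
```

Released freely. Retract upward and look.

>>> step_arm --targets "0 0 -6 0; 0 0 -20 0; 0 0 -40 0; 0 0 -60 0; 0 0 -80 0; 0 0 -100 0; 0 0 -120 0; 0 0 -120 0; 0 0 -120 0"

```text
t: 21.75
tcp_pos: [0.5449, -0.1131, 0.2311]
tool_rot: [0.776, 0.63, 0.0, 0.0]
force: [-0.9, -0.4, -1.1]
finger_gap: 0.549
gripper_force: 0.0
```

```bash
python3 c.py 9; python3 - <<'E'
from h import *
im=manip.snapshot('wrist')
save('m9',cv2.resize(im[40:340,150:450],(600,600),interpolation=cv2.INTER_CUBIC))
E
```

```text
21.75 [ 0.5449 -0.1131  0.2311] xang 78.13827011639847 [ 0.0007 -0.0003 -1.    ] [-0.8565 -0.4247 -1.0804] 0.5491163197592188 0.0
latch_pivot 0.33 [251.8 323.3] [ 0.4898 -0.3176  0.075 ]
knob 0.87 [262.9 191.9] [ 0.5471 -0.1151  0.13  ]
catch 0.74 [257.2 242.4] [ 0.5235 -0.1963  0.075 ]
striker_top 0.73 [250.2 246.1] [ 0.5152 -0.1952  0.083 ]
striker_top 0.28 [259.8  98.6] [ 0.5615 -0.032   0.083 ]
seat_floor 0.77 [257.9 237.7] [ 0.5245 -0.1954  0.065 ]
seat_floor 0.56 [351.6 119.1] [ 0.6563 -0.0736  0.065 ]
tcp px [259.6181 243.8174]
scene knob 0.53 [292.4 185.7] [ 0.5433 -0.1043  0.13  ]
scene catch 0.68 [256.1 200.9] [ 0.6036 -0.0157  0.075 ]
side knob 0.76 [273.9 173.5] [ 0.5466 -0.1193  0.13  ]
side catch 0.6 [281.9 170.7] [ 0.5245 -0.2021  0.075 ]
```

View pics/m9.png

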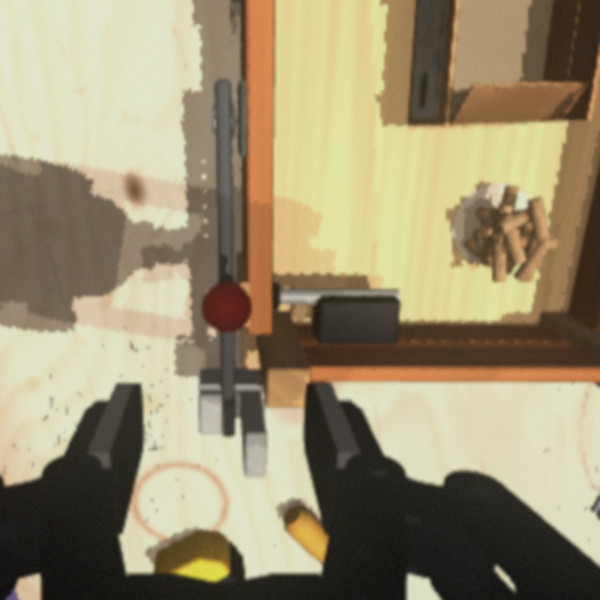

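The picture shows the bar in the keeper's slot at about (228,410), against the striker. The gate is shut on the buffer and the knob stands at its level-bar spot (227,306). The carton and jar look undisturbed, so I'm handing in.

```bash
python3 -c "
from h import *
print(manip.sign_off())"
```

```text
the job is handed in; nothing more can be done
None
```

The gate is shut and holding on its own with the latch bar dropped home in the catch; I let go gently, backed the arm off, saw nothing disturbed in the last picture and handed the job in at about 22 s.

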